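# Sort polished specimen mounts into their storage trays

### The job

Put the four polished specimen mounts away in the storage trays: the two small round ones in the tray with two round pockets, one in each pocket, the large round one in the tray with the big round pocket, and the oblong one in the tray with the rectangular pocket. Each must sit flat on the floor of its pocket with the polished face up; set the mounts down rather than dropping them, and leave the paste jar and the magnifier standing where they are.

Things in the scene. Friction and masses are not known exactly. Their poses are not given: they have to be found in the camera images.
- small_mount_a: Small round specimen mount, 30 mm diameter, about 45 g, a dark steel square in its top. Stands upright on the bench, polished face (with a piece of dark bare steel set in it) up. Solid pale resin, 28 mm tall. Origin: centre of the underside, z up. 
- small_mount_b: Small round specimen mount, 30 mm diameter, about 45 g, a T-shaped piece of steel in its top. Stands upright on the bench, polished face (with a piece of dark bare steel set in it) up. Solid pale resin, 28 mm tall. Origin: centre of the underside, z up. 
- large_mount: Large round specimen mount, 50 mm diameter, about 120 g, a cross-shaped piece of steel in its top. Stands upright on the bench, polished face (with a piece of dark bare steel set in it) up. Solid pale resin, 28 mm tall. Origin: centre of the underside, z up. 
- oblong_mount: Oblong specimen mount, 28 mm (its x) by 50 mm (its y), about 80 g, a long strip of steel in its top. Its y axis starts within 0.6 rad of the bench's y. Stands upright on the bench, polished face (with a piece of dark bare steel set in it) up. Solid pale resin, 28 mm tall. Origin: centre of the underside, z up. 
- pair_tray: Storage tray with two round pockets, 80 mm (x) by 130 mm (y). The pockets, 46 mm in diameter, are centred at y = +32 and y = -32 mm, x = 0 in the tray's frame. Fixed to the bench, grey plastic plate 10 mm thick, pockets 6 mm deep with dark floors (floor 4 mm above the bench). Origin: centre of the underside, z up; yaw within 0.25 rad of square to the bench. 
- large_tray: Storage tray with one big round pocket 66 mm in diameter at its centre, 90 mm (x) by 100 mm (y). Fixed to the bench, grey plastic plate 10 mm thick, pockets 6 mm deep with dark floors (floor 4 mm above the bench). Origin: centre of the underside, z up; yaw within 0.25 rad of square to the bench. 
- oblong_tray: Storage tray with one rectangular pocket at its centre, 44 mm (x) by 66 mm (y); the tray is 80 mm (x) by 110 mm (y). Fixed to the bench, grey plastic plate 10 mm thick, pockets 6 mm deep with dark floors (floor 4 mm above the bench). Origin: centre of the underside, z up; yaw within 0.25 rad of square to the bench. 
- paste_jar: Bystander: small closed jar of paste, 34 mm diameter, 45 mm tall, loose, standing between two of the trays. Origin: centre of the underside.
- magnifier: Bystander: dark metal round stand magnifier, 34 mm diameter, 35 mm tall, loose, standing among the mounts. Origin: centre of the underside.
Not all that is in view belongs to the job. Leave any green or purple look-alike of the large_tray alone.

How it is judged (in metres and radians):
At the end, for the whole second after the job is handed in: Each mount is at rest and upright (within 0.1 rad, polished face up) on the floor of its own pocket: within 11 mm of the pocket centre along each tray axis, underside less than 6.5 mm above the tray's underside. The two small mounts are in different pockets, either way round ((((x of small_mount_a in the frame of pair_tray between -0.011 and 0.011 m and y of small_mount_a in the frame of pair_tray between 0.021 and 0.043 m and z of small_mount_a in the frame of pair_tray below 0.0065 m and angle between small_mount_a's own z axis and vertical below 0.1 rad) and (x of small_mount_b in the frame of pair_tray between -0.011 and 0.011 m and y of small_mount_b in the frame of pair_tray between -0.043 and -0.021 m and z of small_mount_b in the frame of pair_tray below 0.0065 m and angle between small_mount_b's own z axis and vertical below 0.1 rad)) or ((x of small_mount_a in the frame of pair_tray between -0.011 and 0.011 m and y of small_mount_a in the frame of pair_tray between -0.043 and -0.021 m and z of small_mount_a in the frame of pair_tray below 0.0065 m and angle between small_mount_a's own z axis and vertical below 0.1 rad) and (x of small_mount_b in the frame of pair_tray between -0.011 and 0.011 m and y of small_mount_b in the frame of pair_tray between 0.021 and 0.043 m and z of small_mount_b in the frame of pair_tray below 0.0065 m and angle between small_mount_b's own z axis and vertical below 0.1 rad))) and x of large_mount in the frame of large_tray between -0.011 and 0.011 m and y of large_mount in the frame of large_tray between -0.011 and 0.011 m and z of large_mount in the frame of large_tray below 0.0065 m and angle between each of large_mount, oblong_mount's own z axis and vertical below 0.1 rad and x of oblong_mount in the frame of oblong_tray between -0.011 and 0.011 m and y of oblong_mount in the frame of oblong_tray between -0.011 and 0.011 m and z of oblong_mount in the frame of oblong_tray below 0.0065 m and linear speed of each of small_mount_a, small_mount_b, large_mount, oblong_mount below 0.01 m/s); the robot touches nothing.
It fails at once if a mount falls or is thrown: over 0.7 m/s with no finger on it (a drop of some 25 mm) ((linear speed of small_mount_a above 0.7 m/s and contact force between the fingers and small_mount_a below 0.05 N) or (linear speed of small_mount_b above 0.7 m/s and contact force between the fingers and small_mount_b below 0.05 N) or (linear speed of large_mount above 0.7 m/s and contact force between the fingers and large_mount below 0.05 N) or (linear speed of oblong_mount above 0.7 m/s and contact force between the fingers and oblong_mount below 0.05 N)).
It fails at once if the paste jar or the magnifier is shifted by more than 20 mm or tipped over (distance of any of paste_jar, magnifier from where it was at the start of the episode above 0.02 m or angle between any of paste_jar, magnifier's own z axis and vertical above 0.5 rad).
It also fails if it takes over 90 s, if anything falls off the work surface, if the arm or the gripper's body presses on something with over 40 N, if the wrist force passes 120 N, or if a joint passes its speed limit or range.

### The arm

A 6-joint arm with a two-finger parallel gripper is mounted at the origin on the work surface. World frame = base frame: x ahead of the robot, y to its left, z up, the work surface at z = 0. Lengths are in mm, angles in rad, forces in N, time in s.
With the tool pointing down it reaches from about 350 to 875 mm from the base axis. Payload 4.2 kg.
Tool frame: the origin (TCP) lies between the finger pads; the fingertips stand 25 mm ahead of it and the grasp point (between the pads) lies 6 mm ahead of it; z points along the fingers, y is the line along which they close (so a half turn about z gives the same grasp; the last joint's range is limited). The gripper opens to 85 mm and grips with 20 to 120 N. Pads are 22 mm wide; open, the fingers measure 114 mm over their backs; the gripper's body (76 mm by 85 mm) begins 54 mm behind the grasp point. The pads swing forward as they close: fully open they stand 13 mm farther back than shut.
Start: joints at [-0.853, 0.385, 0.008, 0, -1.194, -0.259], TCP at [276.807, -560.337, 221.912] pointing down, gripper open.
Joint ranges: [-3.14, 3.14], [-1.21, 2.06], [-1.07, 1.41], [-3.16, 2.05], [-2.99, -0.16], [-3.1, 3.1]. Speed limits (rad/s): [2.79, 2.79, 3.14, 3.14, 3.14, 3.14].

### API

Orientations are given as a unit quaternion [x, y, z, w].
In Python, from bench import arm gives the robot as it stands.
- The arm moves only by the shell command python3 -m pendant 'ROWS'. ROWS is JSON, a list of rows, each a list of 7 numbers: the shift along the tool's x, y, z in m, then the turn, a rotation vector about the tool's x, y, z in degrees, then the finger opening in m, from 0 to 0.0854. In form: [[x, y, z, wx, wy, wz, fingers], ...]. A call has 1 to 12 rows; each row shifts and turns the commanded pose from where the row before left it, along the tool's axes as they then stand; what a row does not reach is not made up. A row lasts 1/10 s, in which the tool goes at most 50 mm and 8.59 degrees, less where a joint would pass 70% of its speed; a pose out of reach is approached as far as the arm can. A call is refused whole if a number of a shift passes 0.05 or a number of a turn 8.59, either way. A call with a gripper value outside its range is refused whole. The fingers move at their own pace and stop on an object; the grip force is fixed at half the most. Time passes only in rows, so rows that do not move let the fingers close. It gives the time, the measured TCP pose, the force, the opening and the grip force at its end, in the units of the state.
- arm.read_state(): the state, without advancing time (a new reading comes with each control period).
- arm.get_image(name): name is "scene" or "side" or "wrist"; returns a dict with "image" (480x640x3 uint8, red, green, blue), "fx", "fy", "cx", "cy" (pixels), "k1" (the pictures are not rectified: a ray, as slopes to the right and down, at radius r is drawn at 1 + k1 r^2 times it, then the intrinsics apply), "xyz" and "rotation" of the camera in the world. Camera axes: x right, y down, z forward; pixel columns grow to the right and rows downward; lengths in mm; the calibration is good to about 2 mm. A picture is of the moment at which its call begins. There is no depth.
- arm.job_done(): hands the job in; it is judged then, once.
The state is a dict: "clock": time; "joints": joint angles; "joint_vel": joint speeds; "joint_efforts": joint torques, N m; "position": TCP position; "ee_rot": TCP orientation; "contact_force": force on the tool from outside, world axes, zero at the start; "wrist_torque": the same for the moment, N m; "gripper_width": finger opening in mm; "grasp_force": force on a finger pad.
Only numpy, scipy, OpenCV 4.12 (cv2) and the standard library are available. Lean on these libraries where they do the work, as an engineer would, in place of code of your own. Each camera call takes 0.05 s, during which the arm holds its last target. There are 200 camera calls.

## Working session

There is one attempt and no reset: what is moved stays moved. The work goes in short steps, Python scripts to look and compute and a shell command to move; the robot and the scene stay as the last step left them, time stands still between calls to the robot, and variables do not carry over. Pictures are saved under pics/ and viewed, at most 14 in all, crops included, and the job is handed in when it is done.

```bash
mkdir -p pics
python3 - <<'E'
from bench import arm
import cv2
s=arm.read_state();print(s)
for n in("scene","side"):
    d=arm.get_image(n);cv2.imwrite(f"pics/{n}0.png",d["image"][:,:,::-1])
    print({k:v for k,v in d.items() if k!="image"})
E
```

```text
{'clock': 0.0, 'joints': array([-8.53400224e-01,  3.85547698e-01,  6.61097275e-03, -4.91517771e-04,
       -1.19399200e+00, -2.58589253e-01]), 'joint_vel': array([-0.00143781, -0.00012113, -0.0002626 ,  0.0022732 , -0.00050462,
        0.00033655]), 'joint_efforts': array([ 3.51107228e-04, -3.92285979e+01,  1.88404495e+01,  4.18626890e+00,
       -4.67028294e-03, -2.12490488e-05]), 'position': array([ 276.53659777, -559.81386043,  220.82224849]), 'ee_rot': array([-2.27308187e-01,  9.73822263e-01,  1.04884337e-03, -2.98132291e-04]), 'contact_force': array([-0.57135576,  0.1837211 ,  0.61444871]), 'wrist_torque': array([ 0.01253098, -0.02366332, -0.03937794]), 'grasp_force': 0.0, 'gripper_width': 85.30989664240458}
{'fx': 477.660037646506, 'fy': 477.660037646506, 'cx': 314.25745720471815, 'cy': 244.03535585707525, 'k1': 0.009858160000420233, 'xyz': array([761.84794727, 428.51765168, 613.32019001]), 'rotation': array([ 0.22379935,  0.90322117, -0.35297343, -0.09754555])}
{'fx': 488.6436943725583, 'fy': 488.6436943725583, 'cx': 314.9654345754765, 'cy': 243.10122247086105, 'k1': -0.12549420316973492, 'xyz': array([203.64177795, 602.25113188, 577.69490179]), 'rotation': array([-0.16603764,  0.88244798, -0.43213305,  0.08353499])}
```

View pics/scene0.png

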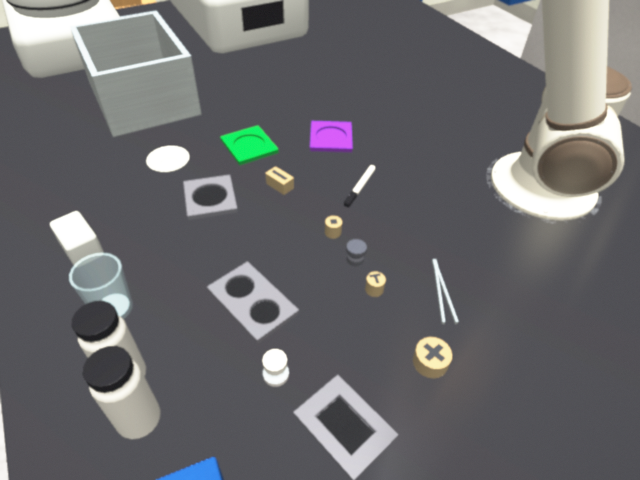

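View pics/side0.png

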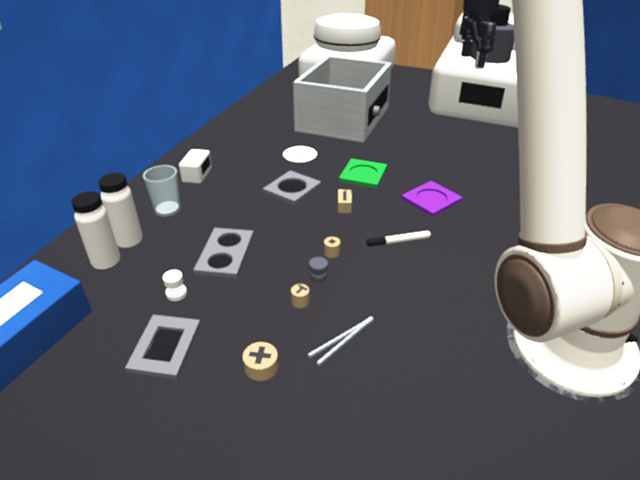

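The scene shows the large grey tray at (210,195), with green (249,143) and purple (331,135) look-alikes. The grey one is the match because trays are described as grey. The pair tray is at (252,299), oblong tray (345,425), jar (275,367) and magnifier (356,251). Mounts are A (333,226), B (375,283), large (433,355) and oblong (280,180). I'll rectify to metric views at each object's top height.

```bash
cat > h.py <<'E'
import numpy as np,cv2
from scipy.spatial.transform import Rotation as R
from bench import arm
def proj(d,P):
    r=R.from_quat(d["rotation"]).inv().apply(np.asarray(P,float).reshape(-1,3)-d["xyz"])
    s=r[:,:2]/r[:,2:];s=s*(1+d["k1"]*(s**2).sum(1,keepdims=True))
    return s*[d["fx"],d["fy"]]+[d["cx"],d["cy"]]
def ray(d,uv,z):
    D=np.array([d["k1"],0,0,0],float);K=np.array([[d["fx"],0,d["cx"]],[0,d["fy"],d["cy"]],[0,0,1]])
    s=cv2.undistortPoints(np.array(uv,float).reshape(-1,1,2),K,D).reshape(-1,2)
    v=R.from_quat(d["rotation"]).apply(np.c_[s,np.ones(len(s))])
    return d["xyz"]+v*((z-d["xyz"][2])/v[:,2:])
def top(d,x0,x1,y0,y1,z,mm):
    # image: right = -y, up = +x
    X,Y=np.meshgrid(np.arange(x1,x0,-mm),np.arange(y1,y0,-mm),indexing="ij")
    p=proj(d,np.c_[X.ravel(),Y.ravel(),np.full(X.size,z)]).astype(np.float32).reshape(*X.shape,2)
    return cv2.remap(d["image"],p[...,0],p[...,1],cv2.INTER_CUBIC)
E
python3 - <<'E'
from h import *
q={"a":(333,221,28),"b":(375,278,28),"L":(433,351,28),"O":(280,175,28),"pt":(252,299,10),"lt":(210,195,10),"ot":(345,425,10),"jar":(275,357,45),"mag":(356,246,35)}
ds={n:arm.get_image(n) for n in("scene","side")}
d=ds["scene"]
for k,(u,v,z) in q.items(): print(k,ray(d,[(u,v)],z)[0].round())
q2={"a":(332,241,28),"b":(300,289,28),"L":(261,354,28),"O":(345,194,28),"lt":(292,185,10),"ot":(164,345,10)}
for k,(u,v,z) in q2.items(): print(k,ray(ds["side"],[(u,v)],z)[0].round())
# segment & measure in top view (mm=0.5): mounts at z28, trays at z10
x0,x1,y0,y1,mm=300,860,-480,260,.5
for n,d in ds.items():
  for what,z in(("mount",28),("tray",10)):
    I=top(d,x0,x1,y0,y1,z,mm);h=cv2.cvtColor(I,cv2.COLOR_RGB2HSV)
    m=((h[...,1]>60)&(h[...,0]<30)&(h[...,2]>150)) if what=="mount" else ((h[...,1]<45)&(h[...,2]>95)&(h[...,2]<190))
    m=cv2.morphologyEx(m.astype(np.uint8),cv2.MORPH_CLOSE if what=="mount" else cv2.MORPH_OPEN,np.ones((9,9) if what=="mount" else (5,5)))
    for c in cv2.findContours(m,cv2.RETR_EXTERNAL,cv2.CHAIN_APPROX_NONE)[0]:
      if cv2.contourArea(c)*mm*mm>(300 if what=="mount" else 3000):
        (cx,cy),(w,hh),a=cv2.minAreaRect(c)
        print(n,what,"xy",round(x1-cy*mm,1),round(y1-cx*mm,1),"size",round(w*mm),round(hh*mm),"ang",round(a,1))
    if n=="scene": cv2.imwrite(f"pics/top_{what}.png",cv2.resize(I,None,fx=.5,fy=.5,interpolation=cv2.INTER_AREA)[:,:,::-1])
E
```

```text
a [439. -80.  28.]
b [444.  62.  28.]
L [444. 208.  28.]
O [ 467. -237.   28.]
pt [628.  -3.  10.]
lt [ 602. -264.   10.]
ot [601. 235.  10.]
jar [646. 124.  45.]
mag [439.  -5.  35.]
a [438. -74.  28.]
b [443.  66.  28.]
L [442. 212.  28.]
O [ 467. -238.   28.]
lt [ 599. -259.   10.]
ot [595. 239.  10.]
scene mount xy 439.4 -78.9 size 34 31 ang 26.6
scene mount xy 443.8 63.5 size 33 31 ang 63.4
scene mount xy 444.2 210.2 size 52 52 ang 90.0
scene mount xy 468.8 -237.7 size 33 55 ang 70.3
scene tray xy 603.2 -264.5 size 117 97 ang 13.7
scene tray xy 626.9 -5.4 size 86 138 ang 76.0
scene tray xy 827.5 -170.0 size 65 67 ang 90.0
scene tray xy 824.0 -62.2 size 72 386 ang 90.0
side mount xy 437.9 -73.3 size 31 34 ang 63.4
side mount xy 442.3 68.3 size 30 33 ang 63.4
side mount xy 443.2 213.8 size 50 52 ang 90.0
side mount xy 466.3 -231.0 size 30 59 ang 70.6
side tray xy 600.5 -260.2 size 108 96 ang 13.9
side tray xy 625.5 -0.7 size 84 137 ang 76.2
side tray xy 841.8 -259.5 size 58 151 ang 78.7
side tray xy 839.1 -110.6 size 61 146 ang 52.8
side tray xy 826.0 49.5 size 68 174 ang 90.0
```

View pics/top_tray.png

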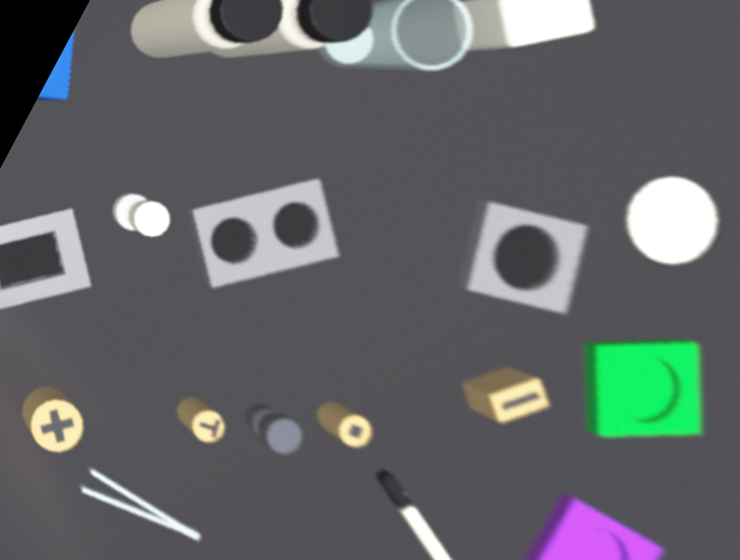

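Run:
```python
from h import *
d=arm.get_image("scene");I=np.hstack([top(d,555,655,-320,-210,10,.5),])
a=cv2.resize(I,None,fx=1.8,fy=1.8);b=cv2.resize(top(d,560,690,-80,75,10,.5),(390,327))
c=cv2.resize(top(d,530,670,165,310,10,.5),(300,290))
s=np.zeros((590,800,3),np.uint8)
def put(i,x,y): s[y:y+i.shape[0],x:x+i.shape[1]]=i
put(a[:260,:396],0,0);put(cv2.resize(top(d,420,520,-290,-190,28,.5),(260,260)),400,0);put(b[:327],0,262);put(c,400,262)
cv2.imwrite("pics/crop1.png",s[:,:,::-1])
d=arm.get_image("wrist");cv2.imwrite("pics/w0.png",d["image"][:,:,::-1]);print(d["xyz"],d["rotation"],R.from_quat(d["rotation"]).as_matrix().round(2),arm.read_state()["position"])
```

```text
[ 213.98243658 -592.2817896   374.19596205] [0.52288189 0.84105826 0.11789274 0.07291658] [[-0.44  0.86  0.25]
 [ 0.9   0.43  0.12]
 [ 0.    0.27 -0.96]] [ 276.70498715 -560.1975391   221.55102497]
```

View pics/crop1.png

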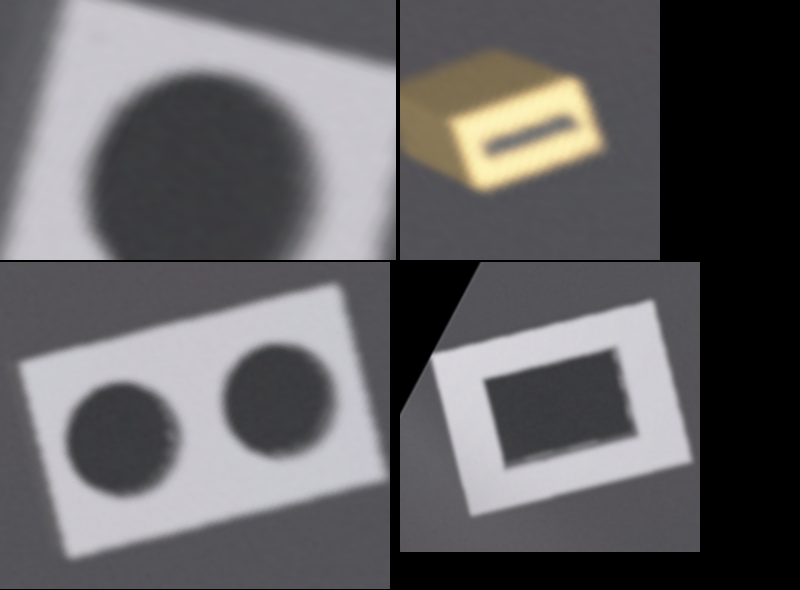

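The rectified crop confirms the grey large tray at crop (205,185), the oblong mount at (530,135), the pair pockets at (123,440) and (278,400), and the rectangular pocket at (560,408). Now the top faces only, in both cameras.

```bash
cat >> h.py <<'E'
def meas(d,z,mount,x0=300,x1=760,y0=-400,y1=330,mm=.5):
    I=top(d,x0,x1,y0,y1,z,mm);h=cv2.cvtColor(I,cv2.COLOR_RGB2HSV)
    m=((h[...,1]>60)&(h[...,0]<30)&(h[...,2]>(190))) if mount else ((h[...,1]<45)&(h[...,2]>150)&(h[...,2]<235))
    m=cv2.morphologyEx(m.astype(np.uint8),cv2.MORPH_OPEN,np.ones((5,5)))
    out=[]
    C,H=cv2.findContours(m,cv2.RETR_CCOMP,cv2.CHAIN_APPROX_NONE)
    for c,hh in zip(C,H[0]):
      A=cv2.contourArea(c)*mm*mm
      if A<(300 if mount else 1000) or (mount and hh[3]>=0): continue
      (cx,cy),(w,l),a=cv2.minAreaRect(c)
      out.append(("hole" if hh[3]>=0 else "out",np.array([x1-cy*mm,y1-cx*mm]).round(1),round(w*mm),round(l*mm),round(a,1),round(A)))
    return out
E
python3 - <<'E'
from h import *
for n in("scene","side"):
  d=arm.get_image(n)
  for z,mt in((28,1),(10,0)):
    for o in meas(d,z,mt): print(n,mt,*o)
  uv=proj(d,arm.read_state()["position"]);print(uv)
E
```

```text
scene 1 out [439.2 -78.8] 30 30 90.0 713
scene 1 out [443.7  63.5] 30 29 63.4 704
scene 1 out [444.5 210.2] 50 50 90.0 1951
scene 1 out [ 468.7 -238.2] 30 52 70.5 1480
scene 0 out [599.6 232.1] 81 111 76.1 8830
scene 0 hole [599.8 232.5] 46 67 76.1 2973
scene 0 out [ 602.5 -267.1] 102 91 13.9 9094
scene 0 hole [ 602.6 -266.1] 66 67 26.6 3445
scene 0 out [627.1  -5.5] 81 132 76.0 10456
scene 0 hole [619.6  26.4] 47 46 45.0 1691
scene 0 hole [635.1 -35.9] 46 47 45.0 1689
[[292.2182205   -5.22430318]]
side 1 out [438.  -73.5] 29 31 90.0 722
side 1 out [442.8  68. ] 30 30 90.0 547
side 1 out [443.2 213.8] 50 50 90.0 1609
side 1 out [ 466.4 -231.3] 29 55 70.6 1271
side 0 out [598.6 235.3] 80 110 76.3 8637
side 0 hole [598.1 235.9] 46 67 76.3 3006
side 0 out [ 600.3 -260.1] 101 90 14.0 8813
side 0 hole [ 599.9 -259. ] 67 66 82.4 3424
side 0 out [625.5  -0.9] 80 130 76.1 10199
side 0 hole [617.3  31.1] 47 46 56.3 1696
side 0 hole [632.5 -30.8] 46 46 45.0 1687
[[470.05170117  70.18276363]]
```

```bash
cat >> h.py <<'E'
def go(x,y,z,yaw=None):
    """shift in the tool's axes (mm) and turn about tool z to reach world x,y,z with tool y at yaw (deg)"""
    s=arm.read_state();r=R.from_quat(s["ee_rot"]);m=r.as_matrix()
    d=r.inv().apply(np.array([x,y,z])-s["position"]);cy=np.degrees(np.arctan2(m[1,1],m[0,1]))
    print("pos",s["position"].round(1),"yaw",cy.round(1),"tilt",m[:2,2].round(4),"j",s["joints"].round(2),"w",round(s["gripper_width"],1),"t",round(s["clock"],1))
    print("shift mm",d.round(1),"" if yaw is None else "wz %.1f"%(-((yaw-cy+180)%360-180)))
E
python3 -m pendant '[[0,0,0,0,0,-8.3,0.0854],[0,0,0,0,0,-8.3,0.0854],[0,0,0,0,0,-8.3,0.0854],[0,0,0,0,0,-8.3,0.0854],[0,0,0,0,0,-8.3,0.0854],[0,0,0,0,0,-8.3,0.0854],[0,0,0,0,0,-8.3,0.0854],[0,0,0,0,0,-8.3,0.0854],[0,0,0,0,0,-8.3,0.0854],[0,0,0,0,0,-8.3,0.0854],[0,0,0,0,0,0,0.0854]]'
python3 -c "from h import *;go(467.5,-234.7,150,199.4)"
```

```text
clock: 1.5
position: [276.8, -560.3, 221.9]
ee_rot: [0.816, -0.579, -0.0, -0.0]
contact_force: [0.1, 0.8, 0.2]
gripper_width: 85.3
grasp_force: 0.0
pos [ 276.8 -560.3  221.9] yaw -160.7 tilt [-0.  0.] j [-0.85  0.38  0.01 -0.   -1.19  1.19] w 85.3 t 1.5
shift mm [-244.4 -287.5   71.9] wz -0.1
```

```bash
python3 -m pendant '[[-0.0305,-0.0359,0.009,0,0,0,0.06],[-0.0305,-0.0359,0.009,0,0,0,0.06],[-0.0305,-0.0359,0.009,0,0,0,0.06],[-0.0305,-0.0359,0.009,0,0,0,0.06],[-0.0305,-0.0359,0.009,0,0,0,0.06],[-0.0305,-0.0359,0.009,0,0,0,0.06],[-0.0305,-0.0359,0.009,0,0,0,0.06],[-0.0305,-0.0359,0.009,0,0,0,0.06],[0,0,0,0,0,0,0.06],[0,0,0,0,0,0,0.06]]'
python3 - <<'E'
from h import *
go(467.5,-234.7,150,199.4)
d=arm.get_image("wrist");cv2.imwrite("pics/w1.png",d["image"][:,:,::-1])
print(d["xyz"])
for z,mt in((28,1),(10,0)):
  for o in meas(d,z,mt): print(mt,*o)
E
```

```text
clock: 2.5
position: [467.8, -234.2, 149.8]
ee_rot: [0.816, -0.579, -0.0, 0.0]
contact_force: [-0.4, -0.2, 0.2]
gripper_width: 60.0
grasp_force: 0.0
pos [ 467.8 -234.2  149.8] yaw -160.7 tilt [-0.0004 -0.0001] j [-0.15  0.28 -0.34  0.   -0.95  0.49] w 60.0 t 2.5
shift mm [ 0.4  0.4 -0.2] wz -0.1
[ 490.74143944 -301.19015238  302.62772963]Traceback (most recent call last):
  File "<stdin>", line 6, in <module>
  File "h.py", line 24, in meas
    for c,hh in zip(C,H[0]):
                      ~^^^
TypeError: 'NoneType' object is not subscriptable
```

View pics/w1.png

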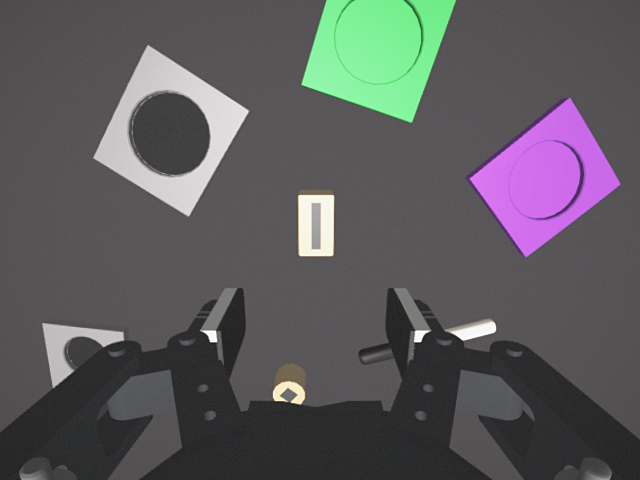

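The wrist view shows the oblong mount's top face at (316,225), aligned between the pads, and the large pocket at (170,134). I'll measure them from here.

```bash
cat >> h.py <<'E'
def wm(d,uv,z,thr,rad=75,lo=False,mm=.4):
    """bright (or dark) blob at pixel uv, top view at height z: centre, size, angle"""
    c=ray(d,[uv],z)[0];I=top(d,c[0]-rad,c[0]+rad,c[1]-rad,c[1]+rad,z,mm)
    g=cv2.cvtColor(I,cv2.COLOR_RGB2GRAY);m=(g<thr if lo else g>thr).astype(np.uint8)
    m=cv2.morphologyEx(m,cv2.MORPH_OPEN,np.ones((5,5)))
    for k in cv2.findContours(m,cv2.RETR_CCOMP,cv2.CHAIN_APPROX_NONE)[0]:
        if cv2.contourArea(k)*mm*mm<450: continue
        (x,y),(w,l),a=cv2.minAreaRect(k)
        print("xy",round(c[0]+rad-y*mm,1),round(c[1]+rad-x*mm,1),"size",round(w*mm,1),round(l*mm,1),"ang",round(a,1))
E
python3 - <<'E'
from h import *
d=arm.get_image("wrist")
wm(d,(316,225),28,215,50);print();wm(d,(170,134),10,150,75)
E
```

```text
xy 467.7 -237.2 size 27.3 49.0 ang 70.6

xy 601.6 -265.1 size 100.6 90.5 ang 13.9
xy 601.5 -265.2 size 66.8 66.6 ang 51.3
```

```bash
python3 -m pendant '[[0.0017,0.0006,0.035,0,0,0,0.06],[0,0,0.035,0,0,0,0.06],[0,0,0.03,0,0,0,0.06],[0,0,0.0178,0,0,0,0.06],[0,0,0,0,0,0,0.02],[0,0,0,0,0,0,0.02],[0,0,0,0,0,0,0.02],[0,0,0,0,0,0,0.02],[0,0,0,0,0,0,0.02],[0,0,0,0,0,0,0.02]]'
```

```text
clock: 3.6
position: [467.6, -237.0, 32.8]
ee_rot: [0.816, -0.579, 0.001, -0.0]
contact_force: [0.4, -0.8, 0.7]
gripper_width: 19.9
grasp_force: 0.0
```

Run:
```python
from h import *
d=arm.get_image("wrist")["image"]
e=arm.get_image("side")["image"][120:260,250:440]
s=np.zeros((295,800,3),np.uint8);s[:295,:400]=cv2.resize(d,(400,300))[:295];s[:295,400:]=cv2.resize(e,(400,295))
cv2.imwrite("pics/c2.png",s[:,:,::-1]);go(467.5,-236,32,199.4)
```

```text
pos [ 467.5 -236.9   32.4] yaw -160.7 tilt [ 0.0006 -0.0001] j [-0.16  0.44 -0.47  0.   -0.66  0.5 ] w 20.3 t 3.7
shift mm [-0.9 -0.4  0.4] wz -0.1
```

View pics/c2.png

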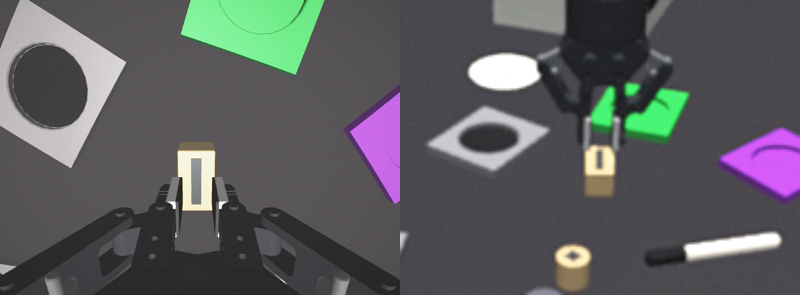

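Run:
```python
from h import *
for n in("scene","side"):
  d=arm.get_image(n)
  p=proj(d,[(467.5,-237,z) for z in(0,7.5,20,30,40)]).round();print(n,p.tolist())
  u,v=p[2].astype(int)
  I=d["image"][v-50:v+50,u-65:u+65];cv2.imwrite(f"/tmp/{n}.png",cv2.resize(I,(400,308))[:,:,::-1]);print(u-65,v-50)
cv2.imwrite("pics/c3.png",np.hstack([cv2.imread("/tmp/scene.png"),cv2.imread("/tmp/side.png")]))
```

```text
scene [[280.0, 186.0], [280.0, 183.0], [280.0, 178.0], [280.0, 174.0], [280.0, 170.0]]
215 128
side [[344.0, 205.0], [345.0, 202.0], [345.0, 197.0], [345.0, 193.0], [345.0, 189.0]]
280 147
```

View pics/c3.png

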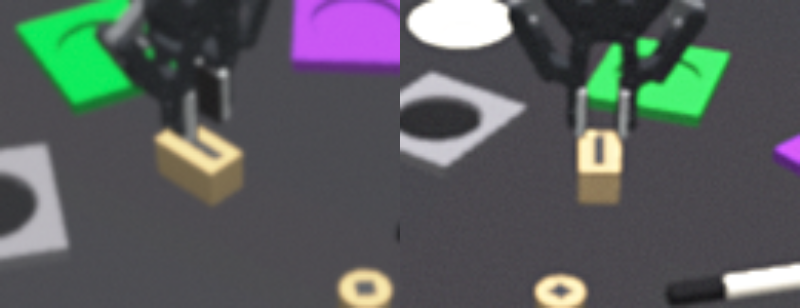

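Run:
```python
from h import *
from scipy.optimize import least_squares
a,b=arm.get_image("scene"),arm.get_image("side")
for s,t in(((277.4,172),(339,190)),((288,165),(353,191)),((277.4,172),(353,191)),((288,165),(339,190))):
  f=lambda P:np.r_[proj(a,P)[0]-s,proj(b,P)[0]-t]
  r=least_squares(f,[467,-237,30]);print(r.x.round(1),r.fun.round(1))
```

```text
[ 476.7 -227.2   43.9] [ 0.   0.8  0.4 -0.8]
[ 449.1 -238.1   42.3] [ 0.1  1.2  0.6 -1.2]
[ 459.9 -265.8   16.7] [-0.1 -1.7 -0.8  1.7]
[ 465.8 -202.2   67.4] [ 0.2  3.7  1.7 -3.7]
```

The fingertips triangulate to about z=43, although the reported TCP z of 32 should put them near z=8. They closed above the mount, so the finger geometry differs from the description. I'll open, lower a little and re-measure.

```bash
python3 -m pendant '[[0,0,0,0,0,0,0.05],[0,0,0,0,0,0,0.05],[0,0,0,0,0,0,0.05],[0,0,0.005,0,0,0,0.05],[0,0,0.005,0,0,0,0.05],[0,0,0,0,0,0,0.05]]'
python3 - <<'E'
from h import *
out=[]
for n in("scene","side","wrist"):
  d=arm.get_image(n)
  if n=="wrist":
    print(d["fx"],d["cx"],d["cy"],d["k1"],d["xyz"],R.from_quat(d["rotation"]).as_matrix().round(3).tolist());I=cv2.resize(d["image"][180:420,160:480],(400,300));out.append(I);continue
  u,v=proj(d,(467.5,-237,30))[0].astype(int)
  I=d["image"][v-45:v+30,u-50:u+50];print(u-50,v-45);out.append(cv2.resize(I,(400,300),interpolation=cv2.INTER_CUBIC))
out.append(out[2]*0)
cv2.imwrite("pics/c4.png",np.vstack([np.hstack(out[:2]),np.hstack(out[2:])])[:,:,::-1])
print(arm.read_state()["position"],arm.read_state()["gripper_width"])
E
```

```text
clock: 4.5
position: [466.5, -236.8, 21.1]
ee_rot: [0.815, -0.579, -0.001, 0.0]
contact_force: [0.8, 0.9, -0.2]
gripper_width: 50.1
grasp_force: 0.0
229 129
294 148
358.90526050401064 315.12273833956874 238.60321999503495 -0.06408458873418993 [ 490.09141927 -303.98423492  174.51166336] [[-0.944, -0.317, -0.092], [-0.33, 0.908, 0.259], [0.001, 0.275, -0.961]]
[ 467.24533865 -236.97677055   21.95544089] 50.02894966801658
```

View pics/c4.png

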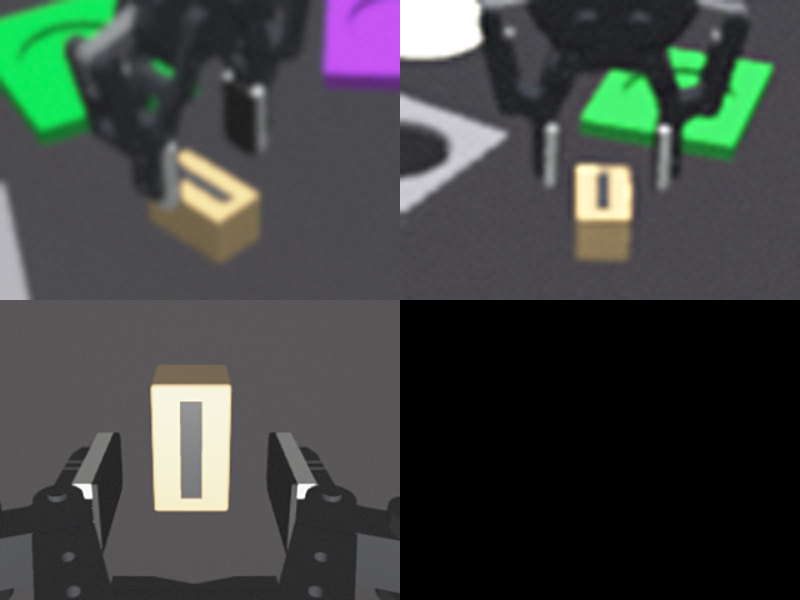

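The wrist crop shows the pad tips at about (122,433) and (268,433). That puts the tips at z≈32 with TCP at 22, so they sit about 10 mm behind the TCP, not 25 ahead. I'll use TCP z≈0 for gripping on the bench.

```bash
python3 -m pendant '[[0,0,0.008,0,0,0,0.05],[0,0,0.008,0,0,0,0.05],[0,0,0.006,0,0,0,0.05],[0,0,0,0,0,0,0.05],[0,0,0,0,0,0,0.015],[0,0,0,0,0,0,0.015],[0,0,0,0,0,0,0.015],[0,0,0,0,0,0,0.015],[0,0,0,0,0,0,0.015],[0,0,0,0,0,0,0.015]]'
```

```text
clock: 5.65
position: [467.5, -237.0, 0.4]
ee_rot: [0.816, -0.579, 0.0, -0.0]
contact_force: [-0.4, -0.0, 2.5]
gripper_width: 26.6
grasp_force: 60.5
```

```bash
python3 -m pendant '[[0,0,-0.02,0,0,0,0.015],[0,0,-0.04,0,0,0,0.015],[0,0,-0.04,0,0,5.5,0.015],[0,0,0,0,0,0,0.015]]'
python3 -c "from h import *;go(599,225,100,193.8)"
```

```text
clock: 6.05
position: [471.0, -238.0, 105.5]
ee_rot: [0.787, -0.617, 0.005, -0.002]
contact_force: [0.4, -0.0, -0.6]
gripper_width: 26.4
grasp_force: 60.2
pos [ 471.  -238.   105.5] yaw -166.2 tilt [ 0.0114 -0.0033] j [-0.16  0.33 -0.4   0.   -0.83  0.4 ] w 26.4 t 6.0
shift mm [-419.2 -234.6    5.5] wz -0.0
```

```bash
python3 -m pendant '[[-0.0381,-0.0213,0,0,0,0,0.015],[-0.0381,-0.0213,0,0,0,0,0.015],[-0.0381,-0.0213,0,0,0,0,0.015],[-0.0381,-0.0213,0,0,0,0,0.015],[-0.0381,-0.0213,0,0,0,0,0.015],[-0.0381,-0.0213,0,0,0,0,0.015],[-0.0381,-0.0213,0,0,0,0,0.015],[-0.0381,-0.0213,0,0,0,0,0.015],[-0.0381,-0.0213,0,0,0,0,0.015],[-0.0381,-0.0213,0,0,0,0,0.015],[-0.0381,-0.0213,0,0,0,0,0.015],[0,0,0,0,0,0,0.015]]'
python3 -m pendant '[[0,0,0,0,0,0,0.015],[0,0,0,0,0,0,0.015]]'
python3 - <<'E'
from h import *
d=arm.get_image("wrist");cv2.imwrite("pics/w5.png",d["image"][:,:,::-1])
go(599,233.5,100,193.8)
uv=proj(d,(599,233.5,10))[0];print(uv)
wm(d,uv,10,150,80)
E
```

```text
clock: 7.25
position: [595.9, 230.6, 98.7]
ee_rot: [0.788, -0.615, 0.0, -0.001]
contact_force: [-1.2, -0.6, -0.8]
gripper_width: 26.6
grasp_force: 60.2
clock: 7.45
position: [594.1, 224.9, 99.2]
ee_rot: [0.787, -0.617, -0.0, 0.001]
contact_force: [-0.5, 0.2, -0.0]
gripper_width: 26.6
grasp_force: 60.2
pos [594.3 224.6  99.6] yaw -166.3 tilt [-0.0014 -0.0008] j [ 0.62  0.51 -0.12 -0.   -0.94 -0.38] w 26.5 t 7.5
shift mm [-7.6 -6.7 -0.4] wz -0.1
[304.46468718 250.84837371]
xy 594.7 250.2 size 80.6 146.7 ang 76.3
```

View pics/w5.png

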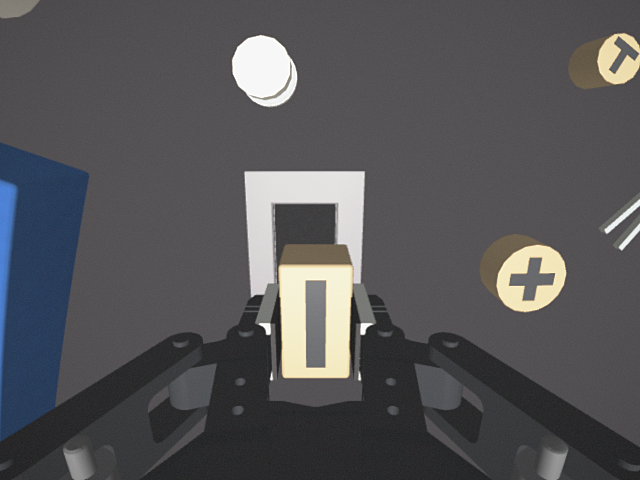

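Run:
```python
from h import *
d=arm.get_image("wrist");t=np.radians(13.75);ya=np.array([-np.sin(t),np.cos(t)])
p=ray(d,[(273,204),(338,204)],10)[:,:2];q=ray(d,[(246,172),(364,172)],10)[:,:2]
print(np.hypot(*(p[0]-p[1])),np.hypot(*(q[0]-q[1])),np.degrees(np.arctan2(*(q[1]-q[0])[::-1])))
print(p.mean(0)+33*ya,q.mean(0)+55*ya)
for z in(124,128): 
  m=ray(d,[(280,262),(352,262),(351,378),(280,378)],z)[:,:2];print(z,m.mean(0),np.hypot(*(m[0]-m[1])),np.hypot(*(m[1]-m[2])))
go(599,234,100)
```

```text
44.47723585611172 79.00521880595727 -166.33851735394654
[598.43073147 232.5035628 ] [598.55097615 232.79124983]
124 [593.36639144 225.50557383] 27.317017809662932 52.1662761129643
128 [593.91317716 223.33224705] 26.465934886442287 50.54099523211901
pos [594.5 224.5  99.9] yaw -166.3 tilt [-0.0009 -0.0005] j [ 0.62  0.51 -0.12 -0.   -0.94 -0.38] w 26.5 t 7.5
shift mm [-8.1 -6.6 -0.1]
```

```bash
python3 -m pendant '[[-0.007,-0.0059,0.02,0,0,0,0.015],[0,0,0.03,0,0,0,0.015],[0,0,0.025,0,0,0,0.015],[0,0,0.012,0,0,0,0.015],[0,0,0.004,0,0,0,0.015],[0,0,0.0025,0,0,0,0.015],[0,0,0.0015,0,0,0,0.015],[0,0,0,0,0,0,0.015],[0,0,0,0,0,0,0.015]]'
```

```text
clock: 8.45
position: [599.5, 234.4, 6.1]
ee_rot: [0.787, -0.617, 0.0, -0.001]
contact_force: [-0.0, -0.6, -0.8]
gripper_width: 26.4
grasp_force: 60.2
```

```bash
python3 -m pendant '[[0,0,0.001,0,0,0,0.015],[0,0,0.0008,0,0,0,0.015],[0,0,0,0,0,0,0.015],[0,0,0,0,0,0,0.015]]';python3 -m pendant '[[0,0,0.0005,0,0,0,0.015],[0,0,0,0,0,0,0.015]]'
```

```text
clock: 8.85
position: [599.3, 234.4, 4.4]
ee_rot: [0.787, -0.617, 0.0, -0.0]
contact_force: [-2.3, -0.4, 5.3]
gripper_width: 26.9
grasp_force: 60.9
clock: 9.05
position: [599.4, 234.4, 4.4]
ee_rot: [0.787, -0.617, 0.0, -0.0]
contact_force: [-3.1, -0.7, 8.5]
gripper_width: 26.7
grasp_force: 61.3
```

Contact came at z=4.4, as predicted. Release and lift.

```bash
python3 -m pendant '[[0,0,0,0,0,0,0.033],[0,0,0,0,0,0,0.045],[0,0,0,0,0,0,0.05],[0,0,0,0,0,0,0.05],[0,0,-0.01,0,0,0,0.05],[0,0,-0.03,0,0,0,0.07],[0,0,-0.04,0,0,0,0.07],[0,0,-0.04,0,0,0,0.07],[0,0,0,0,0,0,0.07]]'
python3 - <<'E'
from h import *
d=arm.get_image("wrist")
go(444,211,120,193.8)
wm(d,proj(d,(599,233.5,10))[0],10,150,80);print()
wm(d,proj(d,(599,233.5,32))[0],32,215,40);print()
wm(d,proj(d,(444,211,28))[0],28,190,40)
E
```

```text
clock: 9.95
position: [603.0, 236.1, 130.9]
ee_rot: [0.787, -0.617, 0.003, -0.007]
contact_force: [0.8, 0.3, -0.2]
gripper_width: 70.0
grasp_force: 0.0
pos [601.  235.3 127.5] yaw -166.2 tilt [0.0074 0.0045] j [ 0.62  0.49 -0.07  0.   -1.   -0.38] w 70.3 t 10.0
shift mm [-13.9 158.3   6.2] wz 0.0
xy 598.9 232.5 size 80.8 110.7 ang 76.3
xy 598.9 232.4 size 44.9 67.1 ang 76.1

xy 599.2 233.7 size 79.6 79.6 ang 90.0

xy 443.4 210.6 size 49.2 48.8 ang 90.0
xy 443.1 210.7 size 28.7 28.9 ang 31.0
```

```bash
python3 -m pendant '[[-0.0034,0.0398,0,0,0,0,0.07],[-0.0035,0.0398,0,0,0,0,0.07],[-0.0034,0.0397,0,0,0,0,0.07],[-0.0035,0.0397,0,0,0,0,0.07],[0,0,0,0,0,0,0.07],[0,0,0,0,0,0,0.07]]'
python3 - <<'E'
from h import *
d=arm.get_image("wrist")
go(443.4,210.8,0)
wm(d,proj(d,(444,211,28))[0],28,190,40)
wm(d,proj(d,(599,233.5,32))[0],32,215,40);print()
cv2.imwrite("pics/w6.png",d["image"][:,:,::-1])
E
```

```text
clock: 10.6
position: [440.7, 209.4, 122.9]
ee_rot: [0.787, -0.617, 0.0, 0.0]
contact_force: [0.3, 1.0, 0.2]
gripper_width: 70.4
grasp_force: 0.0
pos [441.6 209.9 123. ] yaw -166.2 tilt [0.0006 0.0002] j [ 0.78  0.26 -0.46  0.   -0.85 -0.54] w 70.1 t 10.7
shift mm [ -0.5  -1.9 123. ] 
xy 444.0 210.6 size 49.6 49.6 ang 90.0
xy 593.9 231.4 size 58.2 91.2 ang 76.3
```

View pics/w6.png

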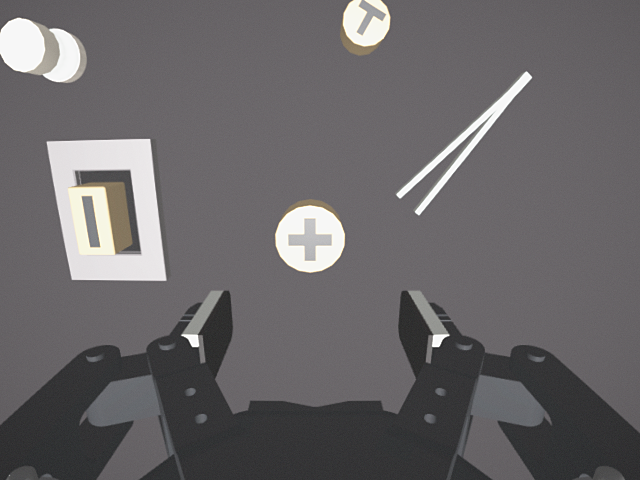

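The wrist view shows the oblong mount standing inside its pocket (top face around (92,220)). The large mount is at (310,239) between the pads. I'll descend on it.

```bash
python3 -m pendant '[[-0.0005,-0.002,0.035,0,0,0,0.07],[0,0,0.04,0,0,0,0.07],[0,0,0.03,0,0,0,0.07],[0,0,0.013,0,0,0,0.07],[0,0,0.005,0,0,0,0.07],[0,0,0,0,0,0,0.07],[0,0,0,0,0,0,0.035],[0,0,0,0,0,0,0.035],[0,0,0,0,0,0,0.035],[0,0,0,0,0,0,0.035],[0,0,0,0,0,0,0.035]]'
python3 - <<'E'
from h import *
for n in ("scene","side"):
  d=arm.get_image(n)
  if n=="scene": print(meas(d,32,1))
E
```

```text
clock: 11.75
position: [444.2, 211.4, 1.1]
ee_rot: [0.787, -0.617, 0.0, -0.002]
contact_force: [0.1, -1.1, 6.7]
gripper_width: 47.7
grasp_force: 62.2
[('out', array([441.2, -75.5]), 28, 29, 90.0, 659), ('out', array([446.7,  68.5]), 25, 29, 17.1, 441), ('out', array([441.7, 225.5]), 45, 20, 73.8, 556), ('out', array([599.7, 233.8]), 28, 50, 76.0, 1343)]
```

```bash
python3 -m pendant '[[0,0,-0.02,0,0,0,0.035],[0,0,-0.04,0,0,0,0.035],[0,0,-0.04,0,0,0,0.035],[0,0,0,0,0,0,0.035]]'
python3 -c "from h import *;go(601,-256,100,193.8)"
```

```text
clock: 12.25
position: [446.0, 213.0, 105.1]
ee_rot: [0.787, -0.617, 0.001, -0.006]
contact_force: [0.3, 0.7, -1.2]
gripper_width: 47.6
grasp_force: 62.1
pos [446.  213.  105.1] yaw -166.1 tilt [0.0093 0.0076] j [ 0.78  0.28 -0.48  0.   -0.8  -0.53] w 47.6 t 12.2
shift mm [492.5 -38.1   3. ] wz 0.1
```

```bash
python3 -m pendant '[[0.0448,-0.0035,0,0,0,0,0.035],[0.0448,-0.0035,0,0,0,0,0.035],[0.0448,-0.0035,0,0,0,0,0.035],[0.0448,-0.0035,0,0,0,0,0.035],[0.0448,-0.0035,0,0,0,0,0.035],[0.0448,-0.0035,0,0,0,0,0.035],[0.0448,-0.0035,0,0,0,0,0.035],[0.0448,-0.0035,0,0,0,0,0.035],[0.0448,-0.0035,0,0,0,0,0.035],[0.0448,-0.0035,0,0,0,0,0.035],[0.0448,-0.0035,0,0,0,0,0.035],[0,0,0,0,0,0,0.035]]'
python3 -m pendant '[[0,0,0,0,0,0,0.035],[0,0,0,0,0,0,0.035]]'
python3 - <<'E'
from h import *
go(601.5,-264.5,100,193.8)
d=arm.get_image("wrist");cv2.imwrite("pics/w7.png",d["image"][:,:,::-1])
E
```

```text
clock: 13.45
position: [598.3, -263.5, 98.1]
ee_rot: [0.785, -0.619, 0.0, 0.0]
contact_force: [-1.5, 0.8, -1.4]
gripper_width: 47.8
grasp_force: 62.1
clock: 13.65
position: [597.1, -258.0, 99.0]
ee_rot: [0.787, -0.617, -0.001, 0.0]
contact_force: [-0.1, 0.2, -1.2]
gripper_width: 48.2
grasp_force: 62.1
pos [ 597.1 -258.    99. ] yaw -166.2 tilt [-0.0017  0.0008] j [-0.16  0.53 -0.08 -0.   -0.96  0.4 ] w 48.2 t 13.7
shift mm [ 7.4 -2.7 -1. ] wz -0.0
```

View pics/w7.png

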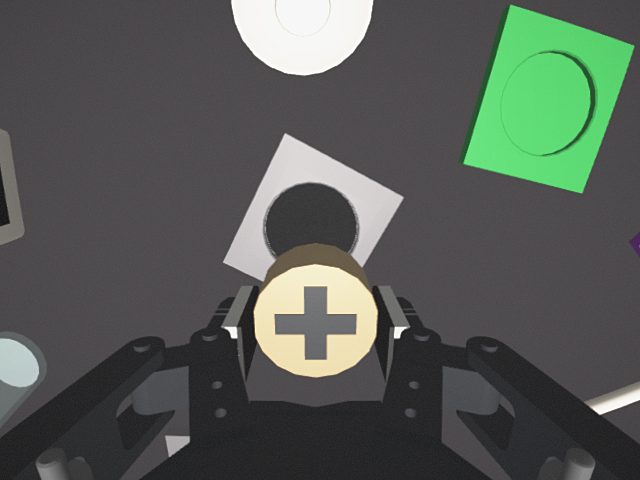

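The wrist view shows tray corners (223,263), (285,133), (403,197), the pocket top edge (311,182) and the held face centre (316,321).

Run:
```python
from h import *
d=arm.get_image("wrist")
p=ray(d,[(223,263),(285,133),(403,197)],10)[:,:2];print(np.hypot(*(p[0]-p[1])),np.hypot(*(p[1]-p[2])),(p[0]+p[2])/2)
e=ray(d,[(264,225),(358,225),(311,182)],10)[:,:2];print(e, np.hypot(*(e[0]-e[1])))
m=ray(d,[(254,321),(377,321),(316,264),(316,377)],126)[:,:2];print(m[:2].mean(0),m[2:].mean(0),np.hypot(*(m[0]-m[1])),np.hypot(*(m[2]-m[3])))
go(601.5,-264.5,5)
```

```text
101.11352415734984 89.99239202376178 [ 601.52958954 -264.07414258]
[[ 634.01441016 -260.40133873]
 [ 570.55949975 -275.99700334]
 [ 609.31207996 -297.12200467]] 65.34332720908716
[ 597.0438224  -258.85003721] [ 596.59380249 -257.8182919 ] 48.41849717479794 49.973854309638334
pos [ 597.7 -257.5   99.8] yaw -166.1 tilt [-0.0005  0.0003] j [-0.16  0.53 -0.08 -0.   -0.96  0.4 ] w 47.5 t 13.8
shift mm [ 7.7 -2.1 94.8]
```

```bash
python3 -m pendant '[[0.0067,-0.0032,0.02,0,0,0,0.035],[0,0,0.03,0,0,0,0.035],[0,0,0.025,0,0,0,0.035],[0,0,0.012,0,0,0,0.035],[0,0,0.004,0,0,0,0.035],[0,0,0.0015,0,0,0,0.035],[0,0,0,0,0,0,0.035],[0,0,0,0,0,0,0.035]]'
python3 -m pendant '[[0,0,0.001,0,0,0,0.035],[0,0,0.0005,0,0,0,0.035],[0,0,0,0,0,0,0.035]]'
```

```text
clock: 14.55
position: [603.6, -264.7, 8.7]
ee_rot: [0.787, -0.617, 0.001, -0.001]
contact_force: [-0.2, -0.1, -0.1]
gripper_width: 47.4
grasp_force: 62.1
clock: 14.85
position: [602.7, -264.7, 6.0]
ee_rot: [0.787, -0.617, 0.0, -0.0]
contact_force: [0.1, -0.6, -1.2]
gripper_width: 47.7
grasp_force: 62.1
```

```bash
python3 -m pendant '[[0,0,0.0008,0,0,0,0.035],[0,0,0.0005,0,0,0,0.035],[0,0,0,0,0,0,0.035]]'; python3 -m pendant '[[0,0,0,0,0,0,0.035],[0,0,0.0004,0,0,0,0.035],[0,0,0,0,0,0,0.035]]'
```

```text
clock: 15.15
position: [602.8, -264.7, 5.2]
ee_rot: [0.787, -0.617, 0.0, 0.0]
contact_force: [-1.2, 1.1, 3.9]
gripper_width: 47.5
grasp_force: 62.6
clock: 15.45
position: [602.8, -264.7, 5.2]
ee_rot: [0.787, -0.617, 0.0, 0.0]
contact_force: [-2.3, -0.3, 7.2]
gripper_width: 47.7
grasp_force: 62.9
```

```bash
python3 -m pendant '[[0,0,0,0,0,0,0.053],[0,0,0,0,0,0,0.063],[0,0,0,0,0,0,0.068],[0,0,0,0,0,0,0.068],[0,0,-0.01,0,0,0,0.068],[0,0,-0.03,0,0,0,0.068],[0,0,-0.04,0,0,0,0.05],[0,0,-0.04,0,0,0,0.05],[0,0,0,0,0,0,0.05]]'
python3 - <<'E'
from h import *
d=arm.get_image("scene")
for z,m in((32,1),(10,0)): print(*meas(d,z,m),sep="\n")
go(439,-78,125,193.8)
E
```

```text
clock: 16.35
position: [606.8, -266.1, 132.4]
ee_rot: [0.787, -0.617, 0.007, -0.002]
contact_force: [-0.3, -1.2, 1.0]
gripper_width: 50.3
grasp_force: 0.0
('out', array([441.2, -75.5]), 30, 30, 90.0, 707)
('out', array([446.1,  65.9]), 30, 29, 56.3, 700)
('out', array([ 604.5, -266.5]), 48, 52, 90.0, 1923)
('out', array([599.6, 232.2]), 81, 111, 76.2, 8847)
('hole', array([599.8, 232.5]), 46, 67, 76.1, 2975)
('out', array([ 602.4, -267.2]), 102, 91, 13.8, 4700)
('out', array([627.2,  -5.4]), 81, 132, 76.1, 10476)
('hole', array([619.8,  26.6]), 47, 46, 26.6, 1683)
('hole', array([635.2, -36. ]), 46, 46, 45.0, 1679)
pos [ 605.  -265.2  128.9] yaw -166.2 tilt [ 0.0087 -0.0021] j [-0.17  0.51 -0.03  0.   -1.02  0.41] w 50.0 t 16.4
shift mm [-221.4  116.5    2.1] wz 0.0
```

```bash
python3 -m pendant '[[-0.0369,0.0194,0,0,0,0,0.05],[-0.0369,0.0194,0,0,0,0,0.05],[-0.0369,0.0194,0,0,0,0,0.05],[-0.0369,0.0194,0,0,0,0,0.05],[-0.0369,0.0194,0,0,0,0,0.05],[-0.0369,0.0194,0,0,0,0,0.05],[0,0,0,0,0,0,0.05],[0,0,0,0,0,0,0.05]]'
python3 - <<'E'
from h import *
go(439,-78,0)
d=arm.get_image("wrist")
wm(d,proj(d,(439,-78,28))[0],28,190,30);print()
wm(d,proj(d,(627,-5,10))[0],10,150,75)
E
```

```text
clock: 17.2
position: [436.4, -76.8, 124.2]
ee_rot: [0.787, -0.616, 0.0, 0.0]
contact_force: [-0.9, -0.4, 0.5]
gripper_width: 49.8
grasp_force: 0.0
pos [436.4 -76.8 124.2] yaw -166.1 tilt [ 0.0001 -0.0001] j [ 0.19  0.18 -0.56  0.   -0.83  0.05] w 49.8 t 17.2
shift mm [  1.8  -2.2 124.2] 
xy 438.6 -78.0 size 29.6 29.6 ang 90.0

xy 626.9 -4.1 size 81.0 131.1 ang 76.1
xy 618.4 26.4 size 45.8 45.8 ang 45.0
xy 634.1 -35.8 size 45.9 45.9 ang 49.8
```

```bash
python3 -m pendant '[[0.0017,-0.0019,0.035,0,0,0,0.05],[0,0,0.04,0,0,0,0.05],[0,0,0.03,0,0,0,0.05],[0,0,0.014,0,0,0,0.05],[0,0,0.005,0,0,0,0.05],[0,0,0,0,0,0,0.05],[0,0,0,0,0,0,0.018],[0,0,0,0,0,0,0.018],[0,0,0,0,0,0,0.018],[0,0,0,0,0,0,0.018],[0,0,0,0,0,0,0.018]]'
python3 -m pendant '[[0,0,-0.02,0,0,0,0.018],[0,0,-0.04,0,0,0,0.018],[0,0,-0.04,0,0,0,0.018],[0,0,0,0,0,0,0.018],[0,0,0,0,0,0,0.018]]'
python3 -c "from h import *;go(634.1,-35.7,100,193.8)"
```

```text
clock: 18.35
position: [440.2, -78.5, 1.2]
ee_rot: [0.787, -0.617, 0.001, -0.001]
contact_force: [-0.9, -1.3, 6.0]
gripper_width: 27.5
grasp_force: 59.3
clock: 18.85
position: [439.2, -78.2, 100.9]
ee_rot: [0.787, -0.617, 0.001, -0.001]
contact_force: [0.1, 0.0, -0.4]
gripper_width: 27.8
grasp_force: 59.2
pos [439.2 -78.2 100.9] yaw -166.2 tilt [0.0023 0.001 ] j [ 0.19  0.22 -0.58 -0.   -0.76  0.05] w 27.8 t 18.9
shift mm [   5.1 -199.5    1.4] wz -0.0
```

```bash
python3 -m pendant '[[0.001,-0.0399,0,0,0,0,0.018],[0.001,-0.0399,0,0,0,0,0.018],[0.001,-0.0399,0,0,0,0,0.018],[0.001,-0.0399,0,0,0,0,0.018],[0.001,-0.0399,0,0,0,0,0.018],[0,0,0,0,0,0,0.018],[0,0,0,0,0,0,0.018],[0,0,0,0,0,0,0.018]]'
python3 - <<'E'
from h import *
go(634.1,-35.7,5)
for n in("scene","side"): print(meas(arm.get_image(n),128,1)[:3])
E
```

```text
clock: 19.65
position: [632.1, -36.1, 98.5]
ee_rot: [0.787, -0.617, -0.001, 0.001]
contact_force: [-0.2, -0.4, 0.2]
gripper_width: 27.8
grasp_force: 59.3
pos [632.1 -36.1  98.5] yaw -166.2 tilt [-0.0038 -0.0002] j [ 0.2   0.51 -0.13 -0.   -0.94  0.04] w 27.8 t 19.6
shift mm [ 0.1 -2.3 93.5] 
[('out', array([626.4, 266. ]), 22, 40, 76.3, 850)]
[('out', array([ 531. , -107.8]), 42, 42, 90.0, 672)]
```

```bash
python3 -m pendant '[[0,-0.001,0.02,0,0,0,0.018],[0,0,0.03,0,0,0,0.018],[0,0,0.025,0,0,0,0.018],[0,0,0.012,0,0,0,0.018],[0,0,0.003,0,0,0,0.018],[0,0,0.001,0,0,0,0.018],[0,0,0,0,0,0,0.018],[0,0,0,0,0,0,0.018],[0,0,0,0,0,0,0.018]]'
python3 -m pendant '[[0,0,0.001,0,0,0,0.018],[0,0,0,0,0,0,0.018],[0,0,0,0,0,0,0.018]]'
```

```text
clock: 20.65
position: [635.6, -35.5, 10.1]
ee_rot: [0.787, -0.617, 0.001, -0.001]
contact_force: [-0.5, 0.7, 0.4]
gripper_width: 27.7
grasp_force: 59.4
clock: 20.95
position: [635.0, -35.6, 8.1]
ee_rot: [0.787, -0.617, 0.0, -0.0]
contact_force: [-0.5, 0.3, -0.5]
gripper_width: 27.7
grasp_force: 59.4
```

```bash
python3 -m pendant '[[0,0,0.001,0,0,0,0.018],[0,0,0.001,0,0,0,0.018],[0,0,0.0007,0,0,0,0.018],[0,0,0,0,0,0,0.018],[0,0,0,0,0,0,0.018]]'; python3 -m pendant '[[0,0,0.0004,0,0,0,0.018],[0,0,0,0,0,0,0.018]]'
```

```text
clock: 21.45
position: [635.0, -35.6, 5.3]
ee_rot: [0.787, -0.617, -0.0, 0.0]
contact_force: [0.6, 0.3, -0.8]
gripper_width: 27.4
grasp_force: 59.4
clock: 21.65
position: [635.1, -35.6, 5.3]
ee_rot: [0.787, -0.617, 0.0, -0.0]
contact_force: [-0.5, 0.0, 1.9]
gripper_width: 27.9
grasp_force: 59.5
```

```bash
python3 -m pendant '[[0,0,0.0004,0,0,0,0.018],[0,0,0,0,0,0,0.033],[0,0,0,0,0,0,0.045],[0,0,0,0,0,0,0.05],[0,0,0,0,0,0,0.05],[0,0,-0.01,0,0,0,0.05],[0,0,-0.03,0,0,0,0.05],[0,0,-0.04,0,0,0,0.05],[0,0,-0.04,0,0,0,0.05],[0,0,0,0,0,0,0.05],[0,0,0,0,0,0,0.05]]'
python3 - <<'E'
from h import *
print(*meas(arm.get_image("scene"),32,1),sep="\n")
go(443.2,64.5,125,193.8)
E
```

```text
clock: 22.75
position: [635.6, -35.4, 126.7]
ee_rot: [0.787, -0.617, 0.001, -0.001]
contact_force: [0.0, 0.2, -0.8]
gripper_width: 49.9
grasp_force: 0.0
('out', array([447.,  69.]), 22, 28, 18.9, 345)
('out', array([599.4, 233.8]), 27, 49, 76.0, 1278)
('out', array([635. , -35.8]), 28, 28, 90.0, 630)
pos [634.6 -35.5 124.9] yaw -166.2 tilt [0.0002 0.0006] j [ 0.2   0.48 -0.09 -0.   -1.    0.04] w 50.0 t 22.8
shift mm [-142.7  162.1   -0. ] wz -0.0
```

Mount A is within 1 mm of its pocket centre. On to B.

```bash
python3 -m pendant '[[-0.0285,0.0324,0,0,0,0,0.05],[-0.0285,0.0324,0,0,0,0,0.05],[-0.0285,0.0324,0,0,0,0,0.05],[-0.0285,0.0324,0,0,0,0,0.05],[-0.0285,0.0324,0,0,0,0,0.05],[0,0,0,0,0,0,0.05],[0,0,0,0,0,0,0.05]]'
python3 - <<'E'
from h import *
d=arm.get_image("wrist")
go(443.2,64.5,0)
wm(d,proj(d,(443,64.5,28))[0],28,190,30);print()
wm(d,proj(d,(627,-5,10))[0],10,150,75)
E
```

```text
clock: 23.5
position: [442.9, 64.4, 124.2]
ee_rot: [0.788, -0.616, -0.0, 0.001]
contact_force: [-0.4, 0.1, -0.1]
gripper_width: 50.0
grasp_force: 0.0
pos [443.8  64.3 124.3] yaw -166.2 tilt [-0.0005 -0.0005] j [ 0.51  0.19 -0.55  0.   -0.83 -0.27] w 49.9 t 23.6
shift mm [ -0.4   0.5 124.3] 
xy 443.2 63.9 size 29.2 29.2 ang 90.0

xy 625.8 -0.4 size 80.9 122.7 ang 76.1
xy 618.6 26.6 size 46.0 46.0 ang 0.0
```

```bash
python3 -m pendant '[[0,0.001,0.035,0,0,0,0.05],[0,0,0.04,0,0,0,0.05],[0,0,0.03,0,0,0,0.05],[0,0,0.014,0,0,0,0.05],[0,0,0.005,0,0,0,0.05],[0,0,0,0,0,0,0.05],[0,0,0,0,0,0,0.018],[0,0,0,0,0,0,0.018],[0,0,0,0,0,0,0.018],[0,0,0,0,0,0,0.018],[0,0,0,0,0,0,0.018]]'
python3 -m pendant '[[0,0,-0.02,0,0,0,0.018],[0,0,-0.04,0,0,0,0.018],[0,0,-0.04,0,0,0,0.018],[0,0,0,0,0,0,0.018],[0,0,0,0,0,0,0.018]]'
python3 -c "from h import *;go(618.5,26.7,100,193.8)"
```

```text
clock: 24.65
position: [443.7, 64.3, 1.6]
ee_rot: [0.787, -0.617, 0.001, -0.001]
contact_force: [0.1, -1.0, 7.0]
gripper_width: 27.5
grasp_force: 59.3
clock: 25.15
position: [442.7, 64.2, 101.4]
ee_rot: [0.787, -0.617, 0.0, -0.001]
contact_force: [-0.7, -0.4, -0.6]
gripper_width: 27.6
grasp_force: 59.2
pos [442.7  64.2 101.4] yaw -166.2 tilt [0.0018 0.0017] j [ 0.51  0.22 -0.58 -0.   -0.77 -0.27] w 27.6 t 25.1
shift mm [  78.3 -161.8    1.6] wz -0.0
```

```bash
python3 -m pendant '[[0.0195,-0.0405,0,0,0,0,0.018],[0.0196,-0.0405,0,0,0,0,0.018],[0.0196,-0.0404,0,0,0,0,0.018],[0.0196,-0.0404,0,0,0,0,0.018],[0,0,0,0,0,0,0.018],[0,0,0,0,0,0,0.018],[0,0,0,0,0,0,0.018],[0,0,0,0,0,0,0.018]]'
python3 -c "from h import *;go(618.5,26.7,5.6)"
```

```text
clock: 25.95
position: [617.1, 26.7, 100.3]
ee_rot: [0.787, -0.617, -0.001, 0.001]
contact_force: [-0.6, -0.3, -0.5]
gripper_width: 28.2
grasp_force: 59.4
pos [617.1  26.7 100.3] yaw -166.2 tilt [-0.0015 -0.0002] j [ 0.3   0.48 -0.17 -0.   -0.93 -0.06] w 28.2 t 25.9
shift mm [ 0.4 -1.5 94.6]
```

```bash
python3 -m pendant '[[0,0,0.02,0,0,0,0.018],[0,0,0.03,0,0,0,0.018],[0,0,0.025,0,0,0,0.018],[0,0,0.012,0,0,0,0.018],[0,0,0.004,0,0,0,0.018],[0,0,0.001,0,0,0,0.018],[0,0,0,0,0,0,0.018],[0,0,0,0,0,0,0.018],[0,0,0,0,0,0,0.018]]'
python3 -m pendant '[[0,0,0.001,0,0,0,0.018],[0,0,0.0007,0,0,0,0.018],[0,0,0,0,0,0,0.018],[0,0,0,0,0,0,0.018]]'
```

```text
clock: 26.85
position: [619.1, 26.6, 9.6]
ee_rot: [0.787, -0.617, 0.001, -0.001]
contact_force: [0.2, -0.8, -0.9]
gripper_width: 27.7
grasp_force: 59.4
clock: 27.25
position: [618.5, 26.4, 6.9]
ee_rot: [0.787, -0.617, -0.0, 0.0]
contact_force: [-0.2, 1.1, -0.7]
gripper_width: 27.6
grasp_force: 59.4
```

```bash
python3 -m pendant '[[0,0,0.001,0,0,0,0.018],[0,0,0.0004,0,0,0,0.018],[0,0,0,0,0,0,0.018],[0,0,0,0,0,0,0.018]]'; python3 -m pendant '[[0,0,0.0005,0,0,0,0.018],[0,0,0,0,0,0,0.018]]'
```

```text
clock: 27.65
position: [618.6, 26.5, 5.7]
ee_rot: [0.787, -0.617, 0.0, -0.0]
contact_force: [-0.9, -0.3, 1.8]
gripper_width: 27.8
grasp_force: 59.5
clock: 27.85
position: [618.6, 26.5, 5.7]
ee_rot: [0.787, -0.617, 0.0, -0.0]
contact_force: [-1.6, 0.6, 4.4]
gripper_width: 27.7
grasp_force: 59.7
```

```bash
python3 -m pendant '[[0,0,0,0,0,0,0.033],[0,0,0,0,0,0,0.045],[0,0,0,0,0,0,0.05],[0,0,0,0,0,0,0.05],[0,0,-0.01,0,0,0,0.05],[0,0,-0.03,0,0,0,0.05],[0,0,-0.04,0,0,0,0.05],[0,0,-0.05,0,0,0,0.05],[0,0.04,-0.02,0,0,0,0.05],[0,0.05,0,0,0,0,0.05],[0,0.05,0,0,0,0,0.05],[0,0.05,0,0,0,0,0.05]]'
python3 - <<'E'
from h import *
d=arm.get_image("scene")
for z,m in((32,1),(10,0)): print(*meas(d,z,m),sep="\n")
cv2.imwrite("pics/end.png",d["image"][:,:,::-1])
E
```

```text
clock: 29.05
position: [432.3, -19.3, 155.7]
ee_rot: [0.787, -0.617, 0.0, -0.001]
contact_force: [-0.0, -0.1, 0.3]
gripper_width: 50.2
grasp_force: 0.0
('out', array([ 604.5, -266.8]), 48, 52, 90.0, 1922)
('out', array([620.3,  29.3]), 24, 30, 18.0, 457)
('out', array([636. , -34.2]), 28, 28, 90.0, 625)
('out', array([599.7, 232.1]), 81, 111, 76.1, 8834)
('hole', array([599.7, 232.6]), 46, 67, 76.3, 2982)
('out', array([ 602.4, -267.1]), 102, 91, 13.8, 4672)
('out', array([627.1,  -5.5]), 81, 132, 76.0, 10460)
('hole', array([616.8,  23.5]), 54, 46, 45.0, 1941)
('hole', array([632.2, -39.3]), 55, 47, 39.8, 1980)
```

View pics/end.png

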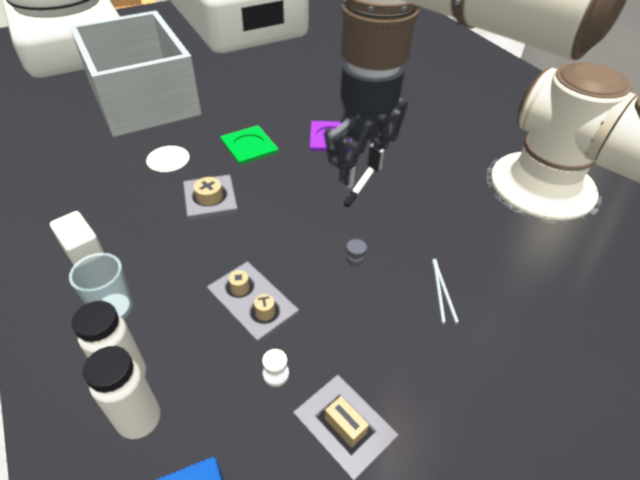

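All four mounts stand in their pockets: large (208,190), A (239,282), B (264,305) and oblong (346,421). The jar (275,367) and magnifier (356,251) haven't moved, and the arm is clear.

```bash
python3 -m pendant '[[0,0,0,0,0,0,0.05],[0,0,0,0,0,0,0.05],[0,0,0,0,0,0,0.05]]' >/dev/null; python3 -c "from bench import arm;print(arm.job_done())"
```

```text
the job is handed in; nothing more can be done
None
```

The job is handed in at about 29 s: all four mounts sit upright in their pockets, within about 4 mm of centre by the last camera check. The jar and magnifier are where they started; no verdict came back.

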